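# Latch a battery pack into the spring-loaded charging dock

## Robot

A 6-joint arm with a two-finger parallel gripper is mounted at the origin on the work surface. World frame = base frame: x ahead of the robot, y to its left, z up, the work surface at z = 0. Lengths are in m, angles in rad, forces in N, time in s.
With the tool pointing down it reaches from about 0.325 to 0.85 m from the base axis. Payload 15.5 kg.
Tool frame: the origin (TCP) lies at the very end of the fingers, on their centre line; the grasp point (between the pads) lies 19 mm behind it (ctrl.pinch_z is the distance from the TCP to the grasp point, in m); y points along the fingers, x is the direction in which the jaws open and shut, and the axes are right-handed (so a half turn about y gives the same grasp; the last joint's range is limited). The gripper opens to 91 mm and grips with 3 to 60 N. Pads are 32 mm wide; open, the fingers measure 118 mm over their backs; the gripper's body (76 mm by 178 mm) begins 60 mm behind the grasp point.
Start: joints at [-0.096, 0.494, 1.345, -0, 1.302, -0.096], TCP at [0.625, 0, 0.214] pointing down, gripper open.
Joint ranges: [-2.91, 2.91], [-0.82, 2.16], [0.22, 2.67], [-1.22, 4.37], [0.12, 2.79], [-3.08, 3.08]. Speed limits (rad/s): [1.89, 1.89, 2.57, 3.01, 3.01, 3.01].

## Interface

Orientations are given as a unit quaternion [x, y, z, w].
In Python, from rig import ctrl gives the robot as it stands. The module is installed in compiled form; this text tells all that it offers.
- The arm moves only by the tool carry_out, never from a script. Its argument "plan" is a list of rows, each a list of 2 entries, a list of its own where there are three numbers: the shift along the tool's x, y, z scaled (see below), then the turn, a rotation vector about the tool's x, y, z scaled (see below). A call has 1 to 8 rows; each row is the pose to reach, as a shift and turn from the pose commanded when the call began, along the tool's axes at that moment; what a row does not reach only later rows make up. The controller multiplies each number of a shift by 0.25 m and each number of a turn by 1.5 rad. A row lasts 1/8 s, in which the tool goes at most 62.5 mm and 10.7 degrees, less where a joint would pass 70% of its speed; a pose out of reach is approached as far as the arm can. A call with a number of a shift or a turn outside -1 to 1 is refused whole. A call with a gripper value outside its range is refused whole. "fingers" is the opening, from 0 (shut) to 1 (fully open), set as the call begins (left out, the last holds). The fingers move at their own pace and stop on an object; the grip force is fixed at half the most. Time passes only in rows, so rows that repeat a pose let the fingers close. It gives the time, the measured TCP pose, the force and the opening at its end, in the units of the state.
- ctrl.get_state(): the state, without advancing time (a new reading comes with each control period).
- ctrl.get_image(name): name is "scene" or "side" or "wrist"; returns (picture, depth): 480x640x3 uint8, blue, green, red; 480x640 float32, m along the optical axis (not along the pixel's ray), 0 where there is no reading.
- ctrl.calibration(name): a dict with "vfov" (degrees; the focal length in pixels is half the picture's height over the tangent of half this angle, whatever the lens; pixels are square), "cx", "cy" (the principal point, pixels), "cam_to_world" (4x4, takes a point from camera to world coordinates). Camera axes: x right, y down, z forward; pixel columns grow to the right and rows downward; lengths in m; the calibration is good to about 2 mm. The wrist camera is an equidistant fisheye: a pixel r from the principal point sees the ray r / f radians off the axis. A picture is of the moment at which its call begins: read the wrist's pose just before it. calibration takes no time and is no camera call; for the wrist camera it gives the pose at the moment of the call.
- ctrl.finish_job(): hands the job in, once; it reports no verdict.
The state is a dict: "time": time; "joint_positions": joint angles; "dq": joint speeds; "tau": joint torques, N m; "tool_pos": TCP position; "tool_rot": TCP orientation; "force": force on the tool from outside, world axes, zero at the start; "torque": the same for the moment, N m; "grip_width": finger opening in m.
Only numpy, scipy, OpenCV 4.12 (cv2) and the standard library are available. Lean on these libraries where they do the work, as an engineer would, in place of code of your own. Each camera call takes 0.05 s, during which the arm holds its last target. There are 200 camera calls.

## Task

Charge the teal battery pack: lift it out of the rack, stand it upright on the pine board and let go so that you can take it by its broad faces instead, and push it down into the well of the charging dock against the spring until both orange latches snap over its top. Then throw the dock's red toggle lever all the way over, away from the robot, to switch it on. Leave the other packs and the things lying on the bench where they are, and do not tip the teal pack over.

Things in the scene. Friction and masses are not known exactly. Their poses are not given: they have to be found in the camera images.
- teal_center (a point): The teal battery pack: an upright block 40 mm thick (x) by 62 mm wide (y) by 110 mm tall (z), 0.3 to 0.5 kg; its point is the centre of the pack, 55 mm above its underside. Same both ways round. It starts in one of the rack's three places, where it can be gripped only over its narrow ends (62 mm apart); in the dock only by its broad faces (40 mm apart).
- pack_teal: The same teal pack; this point is the middle of its underside, same axes.
- yellow_center (a point): A yellow pack of the same size, to be left in the rack; its point is the centre of the pack, 55 mm above its underside.
- white_center (a point): A white pack of the same size, to be left in the rack; its point is the centre of the pack, 55 mm above its underside.
- rack: Grey rack fixed to the bench, 88 mm (x) by 176 mm (y), origin under its middle on the bench. Three places in a row along y, 56 mm apart, packs with their thickness along the row, 16 mm between packs, feet 6 mm above the bench. Dividers to 41 mm above the bench, end plates at y = +-84 mm to 96 mm, lips at x = +-41 mm to 16 mm.
- board_top (a point): Pine board fixed on the bench, 140 x 140 mm, 20 mm thick; this point is the middle of its top face (20 mm above the bench), z up. The pack is stood here between the two grasps, its middle no nearer than 10 mm to the board's edge.
- well (a point): On the axis of the dock's well, at the top of its straight walls, 90 mm above the bench; x along the pack's 40 mm thickness as it goes in (either way round), y along its 62 mm width, z up. The pack has 2 mm to spare on each side. On the x sides yellow lips flare outward, up to 106 mm above the bench and 35 mm from the axis.
- dock: Charging dock fixed to the bench: dark grey base 130 mm (x) by 285 mm (y, from -85 to +200), 30 mm tall; origin on the bench under the well's axis, axes as well. On the well's y sides stand black latch towers, 33 to 58 mm off the axis, up to 187 mm above the bench. With the latches closed 52 mm (along y) of the pack's top stay free to press on.
- seat (a point): Where the centre of the pack is when it is latched: on the well's axis, 92 mm above the bench; the pack's top is then 147 mm above the bench. To latch, press the pack 2 to 4 mm deeper than this (hard stop at 6 mm deeper), then let go: it springs back up against the latches.
- carriage (a joint): Copper spring carriage in the well, m pushed down: 0 at rest (its top 82 mm above the bench), 0.045 with the pack latched, 0.051 at its stop. Spring 2.4 N at 0, rising 300 N/m to 16 N when latched; the two latches add up to about 6 N of drag, and damping 15 N per m/s.
- latch_l (a joint): Orange spring latch in the well's +y tower, m pushed outward: 0 hooked 5 mm over the pack's top, 0.005 while the pack passes; closes with about 2 N. Its sloping face, 39 mm off the well's axis at 178 mm above the bench and 26 mm at 153 mm, is pushed out by the pack's foot.
- latch_r (a joint): The same on the -y tower, opposite direction.
- switch (a joint): Toggle lever of the dock, rad: 0 leaning to the dock's -x (off), 1.0 thrown to the dock's +x (on). It stays where it is left; about 1 N at the ball moves it. It turns about the dock's y axis.
- switch_tip (a point): Centre of the lever's red ball (26 mm across), 70 mm from its pivot; the pivot lies 145 mm along +y from the well's axis, 52 mm above the bench.
- tape_center (a point): Yellow tape measure, 70 x 35 x 65 mm, its middle. Leave.
- marker_center (a point): Grey marker lying, 120 mm long, 20 mm across, its middle. Leave.
- driver_grip (a point): Screwdriver, 200 mm long, lying beyond the board; its handle. Leave.
- glass_center (a point): Pint glass, 84 mm across, 140 mm tall, its middle. Leave.
- brush_grip (a point): Brush lying beside the dock; its handle. Leave.
There are look-alikes about, which are no part of the job. Of the things that look like the part that bears board_top, take the one that is farthest to the robot's right at the start.

How it is judged:
By the outcome, as a careful person would: the job done as asked, in the order asked, and still so for the second after the job is handed in, with the robot touching nothing.
It also fails if it takes over 58 s, if anything falls off the work surface, if the arm or the gripper's body presses on something with over 40 N, if the wrist force passes 120 N, or if a joint passes its speed limit or range.

## Working session

There is one attempt and no reset: what is moved stays moved. The work goes in short steps, Python scripts to look and compute and a tool call to move; the robot and the scene stay as the last step left them, time stands still between calls to the robot, and variables do not carry over. Pictures are saved under pics/ and viewed, about 8 in all and at most 12, crops included, and the job is handed in when it is done.

Besides the shell and the picture viewer there is one more tool, called as name([rows], argument=value, ...), one row to a line, values as JSON. carry_out: Moves the arm, as the interface text tells. Shifts and turns lie within -1 to 1; 1 stands for 0.25 m of shift or 1.5 rad of turn. Its arguments: {"type":"object","properties":{"plan":{"type":"array","items":{"type":"array"}},"fingers":{"type":"number"}},"required":["plan"]}

```bash
mkdir -p pics; cat > h.py <<'E'
import numpy as np, cv2
from rig import ctrl
from scipy.spatial.transform import Rotation as R
def snap(n):
    c=ctrl.calibration(n); im,d=ctrl.get_image(n); return im,d,c
def cloud(d,c):
    f=240/np.tan(np.radians(c["vfov"])/2); v,u=np.mgrid[:480,:640]
    P=np.stack([(u-c["cx"])/f*d,(v-c["cy"])/f*d,d],-1); T=np.array(c["cam_to_world"])
    return P@T[:3,:3].T+T[:3,3]
E
python3 - <<'E'
from h import *
s=ctrl.get_state(); print({k:np.round(v,3) for k,v in s.items()})
for n in ("scene","side"):
    im,d,c=snap(n); cv2.imwrite(f"pics/{n}0.png",im); np.savez(f"{n}0.npz",im=im,P=cloud(d,c),d=d)
    print(n,c["vfov"],np.round(c["cam_to_world"],3).tolist())
E
```

```text
{'time': np.float64(0.0), 'joint_positions': array([-0.096,  0.494,  1.346, -0.   ,  1.302, -0.096]), 'dq': array([-0.001,  0.002, -0.001, -0.001,  0.001,  0.002]), 'tau': array([-1.0000e-03, -8.7881e+01, -3.8186e+01,  7.1000e-02,  5.3000e-02,
       -0.0000e+00]), 'tool_pos': array([0.625, 0.   , 0.213]), 'tool_rot': array([-0.707,  0.   ,  0.   ,  0.707]), 'force': array([ 0.193, -0.461,  0.312]), 'torque': array([ 0.005, -0.007,  0.007]), 'grip_width': np.float64(0.091)}
scene 46.774524020407604 [[0.785, 0.505, -0.36, 1.04], [0.62, -0.646, 0.446, -0.525], [-0.007, -0.573, -0.819, 1.181], [0.0, 0.0, 0.0, 1.0]]
side 53.0983373962486 [[-0.991, -0.084, 0.106, 0.401], [-0.134, 0.507, -0.851, 1.106], [0.018, -0.858, -0.514, 0.706], [0.0, 0.0, 0.0, 1.0]]
```

View pics/scene0.png

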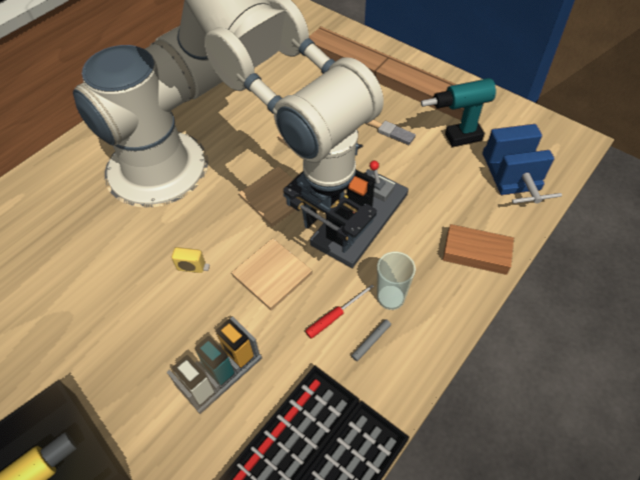

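View pics/side0.png

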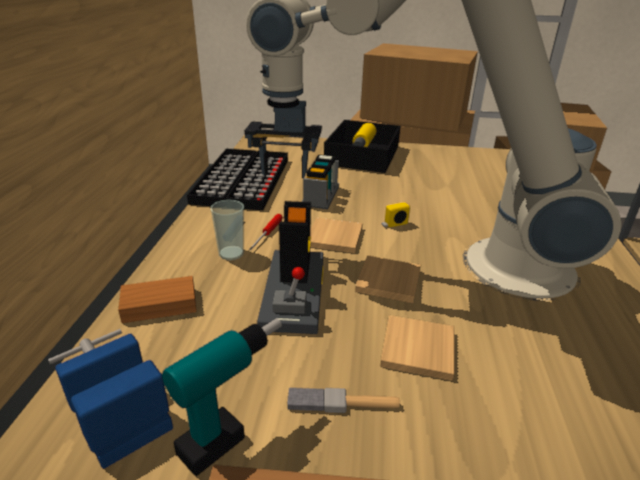

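The scene view shows the rack at (215,365) with white, teal (middle) and yellow packs. The candidate board is at (272,273) and the dock at (345,215), partly hidden by the gripper. The side view shows more boards at (390,275) and (420,345), and the lever ball at (298,272). Next I'll build a fused top-down map.

```bash
cat > top.py <<'E'
from h import *
# fused top view: world x up (0.2..0.9), y left (+0.5..-0.6); 700px/m
S=720; W=int(1.1*S); H=int(0.8*S)
def topmap(names,zmax=0.25):
    Z=np.full((H,W),-1.);I=np.zeros((H,W,3),np.uint8)
    for n in names:
        a=np.load(n); P=a["P"];im=a["im"]; ok=(a["d"]>0)&(P[...,2]<zmax)&(P[...,2]>-.02)
        p=P[ok];c=im[ok]
        o=np.argsort(p[:,2]);p=p[o];c=c[o]
        r=((1.0-p[:,0])*S).astype(int);q=((0.5-p[:,1])*S).astype(int)
        k=(r>=0)&(r<H)&(q>=0)&(q<W)
        for dr in(0,1):
            for dq in (0,1):
                rr=np.clip(r[k]+dr,0,H-1);qq=np.clip(q[k]+dq,0,W-1)
                up=p[k,2]>Z[rr,qq]-.003
                Z[rr[up],qq[up]]=p[k,2][up];I[rr[up],qq[up]]=c[k][up]
    return I,Z
if __name__=="__main__":
    I,Z=topmap(["side0.npz","scene0.npz"])
    for k in range(0,11):
        cv2.putText(I,f"{.5-k*.1:.1f}",(int(k*.1*S),10),0,.35,(0,0,255));cv2.line(I,(int(k*.1*S),0),(int(k*.1*S),H),(90,90,90),1)
    for k in range(0,8):
        cv2.putText(I,f"{1-k*.1:.1f}",(0,int(k*.1*S)+10),0,.35,(0,0,255));cv2.line(I,(0,int(k*.1*S)),(W,int(k*.1*S)),(90,90,90),1)
    cv2.imwrite("pics/top0.png",I)
    for n in("scene","side"):
        a=np.load(n+"0.npz");P=a["P"];hsv=cv2.cvtColor(a["im"],cv2.COLOR_BGR2HSV)
        z=P[...,2]; 
        fl=P[(a["d"]>0)&(abs(z)<.012)&(P[...,0]>.2)&(P[...,0]<.9)&(abs(P[...,1])<.4)]
        print(n,"floor med z",np.median(fl[:,2]))
        # slabs at z~0.02
        m=((abs(z-.02)<.006)&(a["d"]>0)&(P[...,0]>.1)&(P[...,0]<1)&(abs(P[...,1])<.7)).astype(np.uint8)
        m=cv2.morphologyEx(m,cv2.MORPH_OPEN,np.ones((3,3)))
        k,l,st,_=cv2.connectedComponentsWithStats(m)
        for i in range(1,k):
            if st[i,4]>250:
                q=P[l==i];r=cv2.minAreaRect((q[:,:2]*1000).astype(np.float32))
                print(" slab",st[i].tolist(),"c",np.round(r[0],0),"sz",np.round(r[1],0),"ang",round(r[2],1),"z",round(np.median(q[:,2]),4),"col",np.median(a["im"][l==i],0))
        red=((hsv[...,0]<6)|(hsv[...,0]>174))&(hsv[...,1]>170)&(hsv[...,2]>90)&(z>.05)&(z<.2)&(a["d"]>0)
        print(" red tip",red.sum(),np.round(np.median(P[red],0),4) if red.any() else "")
        tops=(abs(z-.116)<.006)&(P[...,1]<-.1)&(a["d"]>0)
        tops=tops.astype(np.uint8);k,l,st,_=cv2.connectedComponentsWithStats(tops)
        for i in range(1,k):
            if st[i,4]>60:
                q=P[l==i];r=cv2.minAreaRect((q[:,:2]*1000).astype(np.float32))
                print(" top",st[i].tolist(),np.round(r[0],1),np.round(r[1],1),round(r[2],1),round(np.median(q[:,2]),4),np.median(a["im"][l==i],0))
E
python3 top.py
```

```text
scene floor med z -0.0007397762909685524
 slab [241, 168, 51, 56, 1572] c [343. 121.] sz [143. 145.] ang 80.8 z 0.0188 col [ 67.  93. 115.]
 slab [233, 239, 78, 66, 2774] c [497. -66.] sz [142. 143.] ang 85.0 z 0.0189 col [134. 186. 226.]
 slab [356, 320, 35, 37, 311] c [791. -57.] sz [117.  18.] ang 85.5 z 0.0177 col [122. 127. 126.]
 red tip 56 [0.5442 0.2837 0.1262]
 top [216, 319, 32, 31, 520] [ 576.4 -268.8] [39.8 62.4] 83.6 0.115 [46.  65.  77.5]
 top [195, 336, 33, 32, 549] [ 569.7 -323.3] [39.1 63.7] 84.6 0.115 [57. 74. 81.]
 top [172, 355, 34, 33, 588] [ 564.6 -380.2] [39.6 63.8] 83.2 0.1151 [65.  82.5 93. ]
side floor med z 0.0017591633434570486
 slab [311, 217, 52, 33, 1276] c [493. -66.] sz [149. 139.] ang 84.9 z 0.0216 col [ 97. 158. 210.]
 slab [356, 255, 65, 43, 1998] c [340. 123.] sz [147. 140.] ang 80.9 z 0.0216 col [46. 74. 99.]
 slab [121, 304, 75, 14, 292] c [840. 339.] sz [156.   9.] ang 22.8 z 0.02 col [24. 49. 82.]
 slab [381, 315, 74, 61, 3469] c [278. 352.] sz [145. 140.] ang 83.5 z 0.0216 col [ 95. 156. 208.]
 slab [288, 387, 112, 22, 1565] c [419. 514.] sz [200.  44.] ang 6.6 z 0.0196 col [102. 127. 150.]
 slab [101, 422, 71, 42, 347] c [741. 654.] sz [116.   6.] ang 46.5 z 0.02 col [52. 32. 15.]
 red tip 106 [0.5395 0.298  0.127 ]
 top [0, 51, 262, 107, 749] [ 1582.9 -1180.4] [1913.1  412.4] 77.4 0.1161 [ 48.  79. 102.]
 top [303, 56, 61, 5, 117] [  714.9 -2052.9] [ 65.9 390.9] 86.6 0.1161 [116. 134. 147.]
 top [560, 67, 80, 7, 172] [ -881.8 -2053.1] [454.3  55.7] 0.4 0.1161 [110. 128. 140.]
 top [362, 80, 109, 13, 262] [  202.  -1423.2] [569.6 210.3] 7.7 0.116 [36. 63. 86.]
 top [307, 154, 29, 22, 383] [ 564.8 -321.7] [157.8  62.5] 83.4 0.1171 [21. 46. 26.]
```

View pics/top0.png

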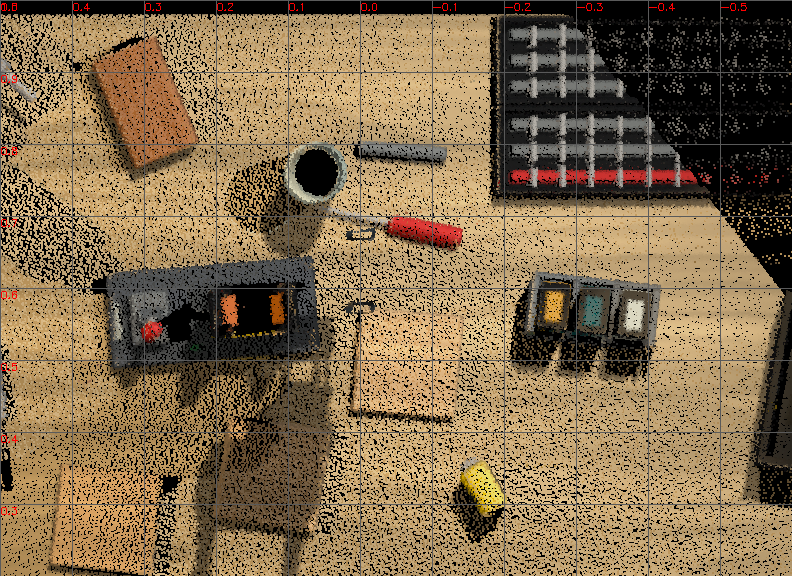

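The map shows the board farthest right at about (0.495, -0.066) and the teal pack at about (0.567, -0.3225) with the rack yawed about -6°. The dock well is near y = 0.15. I'll move above the rack.

carry_out([
  [[-0.12,0,-0.2],[0,0.07,0]],
  [[-0.12,0,-0.45],[0,0.07,0]],
  [[-0.12,0,-0.65],[0,0.07,0]],
  [[-0.12,0,-0.65],[0,0.07,0]],
], fingers=1)

```text
time: 0.6
tool_pos: [0.5946, -0.1658, 0.2135]
tool_rot: [0.706, -0.039, 0.038, -0.706]
force: [0.6, 0.9, -1.1]
grip_width: 0.0913
```

```bash
cat >> h.py <<'E'
def go(pos=None,yaw=None,dpos=None):
    """print tool-scaled shift/turn to a TCP world pos and yaw (deg, of tool x about world z)"""
    s=ctrl.get_state(); p=np.array(s["tool_pos"]); r=R.from_quat(s["tool_rot"])
    X=r.apply([1,0,0]); y0=np.degrees(np.arctan2(X[1],X[0]))
    t=p+np.array(dpos) if dpos is not None else np.array(pos)
    sh=r.inv().apply(t-p)/.25
    if yaw is None: rv=np.zeros(3)
    else: rv=(r.inv()*(R.from_euler('z',yaw,degrees=True)*R.from_euler('x',-90,degrees=True))).as_rotvec()/1.5
    print("t",round(float(s["time"]),2),"at",np.round(p,4),"yaw",round(y0,2),"tilt",np.round(r.apply([0,1,0])[:2],4),"F",np.round(s["force"],1),"w",round(float(s["grip_width"]),4),"q6",np.round(s["joint_positions"][5],2),"-> shift",np.round(sh,3),"turn",np.round(rv,3))
def wcloud(d,c):
    f=240/np.tan(np.radians(c["vfov"])/2); v,u=np.mgrid[:480,:640]
    a=u-c["cx"];b=v-c["cy"];r=np.hypot(a,b)+1e-9;th=r/f
    tn=np.where(th<1.45,np.tan(np.minimum(th,1.45)),0)
    P=np.stack([a/r*tn*d,b/r*tn*d,d*np.ones_like(r)],-1);T=np.array(c["cam_to_world"])
    P=P@T[:3,:3].T+T[:3,3]; P[(d<=0)|(th>1.4)]=np.nan; return P
def wsnap(n):
    c=ctrl.calibration("wrist"); im,d=ctrl.get_image("wrist"); cv2.imwrite(f"pics/{n}.png",im)
    P=wcloud(d,c); np.savez(n+".npz",im=im,P=P,d=d); return im,P
E
python3 -c "
from h import *
go([.567,-.3225,.2],-6)"
```

```text
t 0.6 at [ 0.5946 -0.1658  0.2135] yaw -6.23 tilt [-0.0004 -0.0004] F [ 0.6  0.9 -1.1] w 0.0913 q6 -0.26 -> shift [-0.042  0.054 -0.635] turn [ 0.    -0.003 -0.   ]
```

carry_out([
  [[-0.04,0,-0.25],[0,0,0]],
  [[-0.04,0,-0.45],[0,0,0]],
  [[-0.04,0.05,-0.635],[0,0,0]],
  [[-0.04,0.05,-0.635],[0,0,0]],
  [[-0.04,0.05,-0.635],[0,0,0]],
])

```text
time: 1.23
tool_pos: [0.5684, -0.3183, 0.2012]
tool_rot: [-0.706, 0.037, -0.037, 0.706]
force: [-0.1, 0.2, 0.4]
grip_width: 0.0912
```

```bash
python3 - <<'E'
from h import *
im,P=wsnap("w1"); z=P[...,2]
m=(abs(z-.116)<.008).astype(np.uint8);m=cv2.morphologyEx(m,cv2.MORPH_OPEN,np.ones((3,3)))
k,l,st,_=cv2.connectedComponentsWithStats(m)
for i in range(1,k):
    if st[i,4]>150:
        q=P[l==i];r=cv2.minAreaRect((q[:,:2]*1000).astype(np.float32))
        print(st[i].tolist(),np.round(r[0],1),np.round(r[1],1),round(r[2],1),round(np.median(q[:,2]),4),np.median(im[l==i],0))
go([.567,-.3225,.2],-6)
s,d,c=snap("scene");cv2.imwrite("pics/scene1.png",s);np.savez("scene1.npz",im=s,P=cloud(d,c),d=d)
s,d,c=snap("side");np.savez("side1.npz",im=s,P=cloud(d,c),d=d)
cv2.imwrite("pics/comb.png",np.hstack([cv2.resize(im,(400,300)),cv2.resize(s[150:390,200:520],(400,300))]))
E
```

```text
[279, 151, 90, 58, 4932] [ 576.7 -268.8] [40.4 62.5] 84.8 0.1166 [34. 46. 47.]
[280, 226, 85, 54, 4375] [ 570.2 -322.7] [39.8 61.9] 83.8 0.1166 [43. 43. 22.]
[285, 298, 78, 45, 3427] [ 565.  -379.3] [38.3 61.8] 84.0 0.1166 [39. 38. 39.]
t 1.27 at [ 0.5687 -0.318   0.2014] yaw -5.96 tilt [-0.0002  0.0005] F [0.6 0.3 0.1] w 0.0908 q6 -0.5 -> shift [-0.005  0.006 -0.018] turn [-0.  0. -0.]
```

View pics/comb.png

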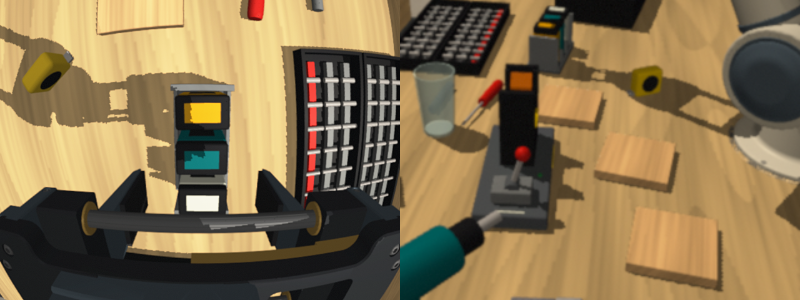

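Wrist view: teal is the middle pack, centred at (0.570, -0.323) with yaw -6°, and the fingers straddle it along x. The side crop shows the dock fully, with the ball at (522,155). I'll descend.

carry_out([
  [[0.007,0,-0.015],[0,0,0]],
  [[0.007,0.15,-0.015],[0,0,0]],
  [[0.007,0.3,-0.015],[0,0,0]],
  [[0.007,0.42,-0.015],[0,0,0]],
  [[0.007,0.5,-0.015],[0,0,0]],
  [[0.007,0.54,-0.015],[0,0,0]],
  [[0.007,0.54,-0.015],[0,0,0]],
])

```text
time: 2.25
tool_pos: [0.5698, -0.3231, 0.0663]
tool_rot: [-0.706, 0.037, -0.037, 0.706]
force: [-0.7, 0.0, 0.5]
grip_width: 0.0914
```

```bash
python3 - <<'E'
from h import *
go([.570,-.3228,.066],-6)
# dock from scene1/side1
for n in("scene1","side1"):
    a=np.load(n+".npz");P=a["P"];z=P[...,2];hsv=cv2.cvtColor(a["im"],cv2.COLOR_BGR2HSV)
    box=(P[...,0]>.42)&(P[...,0]<.72)&(P[...,1]>0.0)&(P[...,1]<.42)&(a["d"]>0)
    def rect(m,t):
        m=cv2.morphologyEx((m&box).astype(np.uint8),cv2.MORPH_OPEN,np.ones((2,2)));k,l,st,_=cv2.connectedComponentsWithStats(m)
        for i in range(1,k):
            if st[i,4]>15:
                q=P[l==i];r=cv2.minAreaRect((q[:,:2]*1000).astype(np.float32));print(n,t,st[i].tolist(),np.round(r[0],1),np.round(r[1],1),round(r[2],1),"z",np.round(np.median(q[:,2]),4),np.median(a["im"][l==i],0))
    rect(abs(z-.187)<.006,"tower"); rect(abs(z-.03)<.005,"base")
    rect((abs(z-.082)<.004),"carriage")
    rect((z>.1)&(hsv[...,1]>170)&((hsv[...,0]<6)|(hsv[...,0]>174)),"red")
    rect((z>.09)&(z<.2)&(hsv[...,1]>150)&(hsv[...,0]>=8)&(hsv[...,0]<18),"orange")
    rect((z>.08)&(z<.12)&(hsv[...,1]>150)&(hsv[...,0]>=20)&(hsv[...,0]<32),"yellow")
E
```

```text
t 2.25 at [ 0.5698 -0.3231  0.0663] yaw -6.0 tilt [-0.0004  0.0003] F [-0.7  0.   0.5] w 0.0914 q6 -0.5 -> shift [0.001 0.001 0.001] turn [-0. -0. -0.]
scene1 tower [352, 169, 24, 13, 104] [569.8 247.5] [109.8  58.4] 89.8 z 0.1846 [26.  25.5 25. ]
scene1 tower [327, 198, 25, 15, 112] [ 814.3 -200.1] [ 54.2 788.6] 38.7 z 0.1844 [26. 25. 25.]
scene1 base [366, 171, 9, 6, 33] [542.  271.4] [ 21.9 153. ] 31.1 z 0.0295 [85. 83. 81.]
scene1 base [312, 175, 98, 89, 1696] [ 726.3 -119.6] [ 215.8 1001.4] 25.6 z 0.0285 [85. 83. 81.]
scene1 carriage [355, 208, 8, 13, 57] [ 810.9 -169.4] [ 17.7 845.1] 34.0 z 0.0821 [ 76. 111. 174.]
scene1 red [371, 162, 8, 9, 57] [526. 323.] [ 18.2 108.4] 27.8 z 0.1246 [ 50.  55. 193.]
scene1 orange [349, 176, 20, 21, 302] [ 808.2 -156.1] [ 45.8 869.4] 35.1 z 0.1624 [ 52. 103. 195.]
scene1 orange [334, 199, 16, 10, 45] [ 810.8 -198.9] [ 34.2 795.7] 37.5 z 0.1837 [ 43.  78. 141.]
scene1 yellow [343, 196, 8, 9, 50] [556.3 144.6] [15.7 79.4] 24.2 z 0.0969 [ 72.  164.  199.5]
scene1 yellow [354, 207, 17, 20, 87] [ 804.2 -172.7] [ 34.6 846.5] 31.4 z 0.0992 [ 61. 140. 151.]
side1 tower [285, 201, 28, 8, 133] [562.8 -63.2] [354.4  58.8] 87.3 z 0.1838 [17. 17. 19.]
side1 tower [280, 222, 30, 7, 149] [545.5 170.6] [109.7  52.9] 61.7 z 0.1848 [16. 16. 17.]
side1 base [259, 250, 66, 78, 2408] [524.  571.3] [ 134.8 1088.6] 5.9 z 0.0315 [69. 71. 72.]
side1 carriage [281, 263, 6, 4, 17] [492.1 653.8] [ 11.6 922.3] 12.0 z 0.0804 [11. 11. 12.]
side1 carriage [288, 264, 15, 3, 41] [473.5 651.6] [ 32.3 919.5] 11.0 z 0.0803 [12. 13. 14.]
side1 red [294, 268, 12, 12, 116] [481.1 653.8] [ 23.  917.9] 8.6 z 0.1248 [ 10.5  14.  110. ]
side1 orange [288, 207, 20, 17, 309] [476.3 599.5] [  45.6 1022.9] 10.9 z 0.1648 [  7.  73. 153.]
side1 yellow [308, 242, 4, 12, 26] [480.5 549.9] [   6.7 1123.3] 7.8 z 0.0929 [ 37.5  92.  118. ]
```

carry_out([
  [[0,0,0],[0,0,0]],
  [[0,0,0],[0,0,0]],
  [[0,0,0],[0,0,0]],
  [[0,0,0],[0,0,0]],
  [[0,0,0],[0,0,0]],
  [[0,0,0],[0,0,0]],
], fingers=0)

```text
time: 3.0
tool_pos: [0.5696, -0.3233, 0.0669]
tool_rot: [0.706, -0.037, 0.037, -0.706]
force: [-3.0, 1.1, 5.0]
grip_width: 0.0622
```

carry_out([
  [[0,-0.08,0],[0,0,0]],
  [[0,-0.2,0],[0,0,0]],
  [[0,-0.35,0],[0,0,0]],
  [[0,-0.55,0],[0,0,0]],
  [[0,-0.6,0],[0,0,0]],
  [[0,-0.6,0],[0,0,0]],
])

```text
time: 3.75
tool_pos: [0.5697, -0.3232, 0.2162]
tool_rot: [0.706, -0.037, 0.037, -0.706]
force: [-0.2, -0.4, -5.2]
grip_width: 0.0619
```

```bash
python3 - <<'E'
from h import *
go([.495,-.066,.20],-6)
im,P=wsnap("w2")
# pack underside relative: lateral view check from side cam
for n in("scene","side"):
    s,d,c=snap(n);Q=cloud(d,c);hsv=cv2.cvtColor(s,cv2.COLOR_BGR2HSV)
    near=(abs(Q[...,0]-.57)<.06)&(abs(Q[...,1]+.323)<.05)&(Q[...,2]>.12)&(Q[...,2]<.27)&(d>0)&(hsv[...,0]>75)&(hsv[...,0]<105)&(hsv[...,1]>90)
    q=Q[near]; print(n,near.sum(),np.round(np.percentile(q,[2,50,98],axis=0),4).tolist() if len(q) else "")
z=P[...,2]
m=(abs(z-.02)<.006)&(P[...,1]>-.25)&(P[...,0]<.65)
m=cv2.morphologyEx(m.astype(np.uint8),cv2.MORPH_OPEN,np.ones((3,3)));k,l,st,_=cv2.connectedComponentsWithStats(m)
for i in range(1,k):
    if st[i,4]>300:
        q=P[l==i];r=cv2.minAreaRect((q[:,:2]*1000).astype(np.float32));print(st[i].tolist(),np.round(r[0],1),np.round(r[1],1),round(r[2],1))
E
```

```text
t 3.75 at [ 0.5697 -0.3232  0.2162] yaw -6.02 tilt [ 0.0003 -0.0002] F [-0.2 -0.4 -5.2] w 0.0619 q6 -0.5 -> shift [-0.405  0.065  0.992] turn [ 0. -0.  0.]
scene 0 
side 523 [[0.5354, -0.3251, 0.1593], [0.5633, -0.3041, 0.2076], [0.5966, -0.2961, 0.2664]]
[159, 0, 134, 54, 6034] [ 494.9 -107.8] [ 60.7 140.5] 83.6
```

carry_out([
  [[-0.05,0,0.12],[0,0.12,0]],
  [[-0.1,0,0.25],[0,0.24,0]],
  [[-0.16,0,0.4],[0,0.36,0]],
  [[-0.22,0,0.55],[0,0.48,0]],
  [[-0.28,0,0.7],[0,0.6,0]],
  [[-0.34,0.0,0.84],[0,0.72,0]],
  [[-0.39,0.0,0.95],[0,0.84,0]],
  [[-0.405,0.0,0.992],[0,0.92,0]],
])

```text
time: 4.9
tool_pos: [0.4936, -0.0643, 0.2152]
tool_rot: [0.521, -0.48, 0.478, -0.52]
force: [0.1, -0.0, -4.5]
grip_width: 0.0621
```

carry_out([
  [[0,0,0],[0,0,0]],
  [[0,0.15,0],[0,0,0]],
  [[0,0.3,0],[0,0,0]],
  [[0,0.38,0],[0,0,0]],
  [[0,0.43,0],[0,0,0]],
  [[0,0.46,0],[0,0,0]],
  [[0,0.48,0],[0,0,0]],
  [[0,0.48,0],[0,0,0]],
])

```text
time: 5.9
tool_pos: [0.4952, -0.0661, 0.0966]
tool_rot: [-0.521, 0.478, -0.478, 0.521]
force: [-0.6, -0.6, -4.6]
grip_width: 0.0614
```

```bash
python3 - <<'E'
from h import *
go([.495,-.066,.0803],-85)
for n in("scene","side"):
    s,d,c=snap(n);np.savez(n+"2.npz",im=s,P=cloud(d,c),d=d)
    Q=cloud(d,c);hsv=cv2.cvtColor(s,cv2.COLOR_BGR2HSV);f=240/np.tan(np.radians(c["vfov"])/2)
    if n=="side": cv2.imwrite("pics/side2.png",cv2.resize(s[120:360,180:500],(640,480)))
E
```

```text
t 5.9 at [ 0.4952 -0.0661  0.0966] yaw -85.07 tilt [ 0.0003 -0.0001] F [-0.6 -0.6 -4.6] w 0.0614 q6 1.23 -> shift [-0.     0.065 -0.001] turn [-0.    -0.001  0.   ]
```

View pics/side2.png

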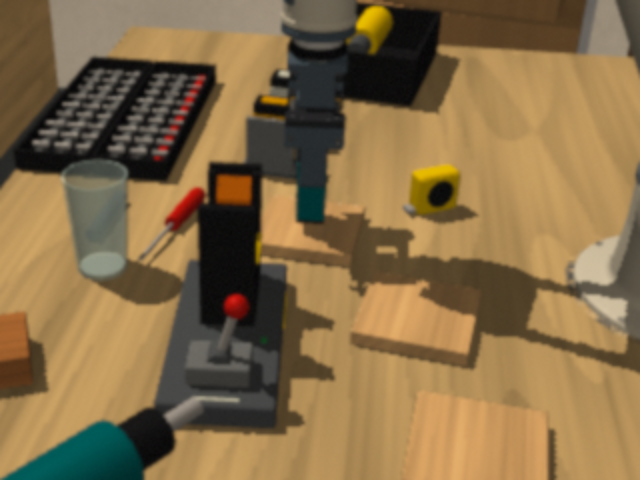

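The pack hangs upright over the pine board, with its foot at crop pixel (310,220). I'll lower it to contact.

carry_out([
  [[0,0.02,0],[0,0,0]],
  [[0,0.04,0],[0,0,0]],
  [[0,0.05,0],[0,0,0]],
  [[0,0.058,0],[0,0,0]],
  [[0,0.062,0],[0,0,0]],
  [[0,0.062,0],[0,0,0]],
])

```text
time: 6.75
tool_pos: [0.4951, -0.066, 0.0809]
tool_rot: [-0.521, 0.478, -0.478, 0.521]
force: [-0.6, -1.0, -4.5]
grip_width: 0.0623
```

carry_out([
  [[0,0.004,0],[0,0,0]],
  [[0,0.006,0],[0,0,0]],
  [[0,0.008,0],[0,0,0]],
  [[0,0.008,0],[0,0,0]],
])

```text
time: 7.25
tool_pos: [0.4952, -0.0658, 0.0806]
tool_rot: [-0.521, 0.478, -0.478, 0.521]
force: [-10.0, 4.4, 38.6]
grip_width: 0.0622
```

carry_out([
  [[0,-0.003,0],[0,0,0]],
  [[0,-0.007,0],[0,0,0]],
  [[0,-0.007,0],[0,0,0]],
])

```text
time: 7.62
tool_pos: [0.4952, -0.0661, 0.0807]
tool_rot: [-0.521, 0.478, -0.478, 0.521]
force: [-1.2, 0.5, 2.7]
grip_width: 0.0619
```

Force is about 3 N and the pack is resting, so I'll open, rise and check.

carry_out([
  [[0,0,0],[0,0,0]],
  [[0,0,0],[0,0,0]],
  [[0,0,0],[0,0,0]],
  [[0,0,0],[0,0,0]],
], fingers=1)

```text
time: 8.12
tool_pos: [0.4951, -0.066, 0.0807]
tool_rot: [-0.521, 0.478, -0.478, 0.521]
force: [0.6, -0.5, -0.1]
grip_width: 0.091
```

carry_out([
  [[0,-0.1,0],[0,0,0]],
  [[0,-0.25,0],[0,0,0]],
  [[0,-0.45,0],[0,0,0]],
  [[0,-0.6,0],[0,0,0]],
  [[0,-0.6,0],[0,0,0]],
  [[0,-0.6,0],[0,0,0]],
])

```text
time: 8.88
tool_pos: [0.4947, -0.0659, 0.2301]
tool_rot: [0.521, -0.478, 0.478, -0.521]
force: [0.5, -0.0, -0.6]
grip_width: 0.091
```

```bash
cat > packpos.py <<'E'
from h import *
import sys
def rects(P,im,m,t,mn=200):
    m=cv2.morphologyEx(m.astype(np.uint8),cv2.MORPH_OPEN,np.ones((3,3)));k,l,st,_=cv2.connectedComponentsWithStats(m)
    for i in range(1,k):
        if st[i,4]>mn:
            q=P[l==i];r=cv2.minAreaRect((q[:,:2]*1000).astype(np.float32));print(t,st[i].tolist(),np.round(r[0],1),np.round(r[1],1),round(r[2],1),"z",round(np.median(q[:,2]),4),np.median(im[l==i],0))
if __name__=="__main__":
    im,P=wsnap("w3");z=P[...,2]
    rects(P,im,(abs(z-.13)<.006)&(abs(P[...,1]+.066)<.08),"pack top")
    s,d,c=snap("scene");P=cloud(d,c);z=P[...,2]; cv2.imwrite("pics/scene3.png",s)
    rects(P,s,(abs(z-.13)<.006)&(abs(P[...,1]+.066)<.08)&(d>0),"scene",60)
    go([.495,-.066,.2],5)
E
python3 packpos.py
```

```text
pack top [282, 216, 81, 51, 4028] [498.  -66.9] [40.  62.2] 5.4 z 0.1305 [31. 31. 26.]
scene [255, 235, 26, 25, 372] [496.7 -67.7] [41.3 62. ] 5.0 z 0.1289 [48. 55. 30.]
t 8.97 at [ 0.4944 -0.0658  0.2296] yaw -85.08 tilt [-0.002   0.0005] F [-0.1 -0.1 -0.8] w 0.0911 q6 1.23 -> shift [0.001 0.118 0.003] turn [ 1.000e-03 -1.048e+00 -1.000e-03]
```

The pack stands upright at (0.497, -0.067) with its thickness along 5°. I'll turn the tool by 90° and look at the dock before the regrasp.

carry_out([
  [[0,0,0],[0,-0.12,0]],
  [[0,0,0],[0,-0.24,0]],
  [[0,0,0],[0,-0.36,0]],
  [[0,0,0],[0,-0.48,0]],
  [[0,0,0],[0,-0.6,0]],
  [[0,0,0],[0,-0.72,0]],
  [[0,0,0],[0,-0.84,0]],
  [[0,0,0],[0,-0.95,0]],
])

```text
time: 9.98
tool_pos: [0.4945, -0.0659, 0.2296]
tool_rot: [-0.707, 0.02, -0.018, 0.707]
force: [-0.1, 1.0, 0.1]
grip_width: 0.0913
```

carry_out([
  [[0,-0.1,0.15],[0,-0.1,0]],
  [[0,-0.2,0.3],[0,-0.1,0]],
  [[0,-0.2,0.4],[0,-0.1,0]],
  [[0,-0.2,0.4],[0,-0.1,0]],
  [[0,-0.2,0.4],[0,-0.1,0]],
])

```text
time: 10.6
tool_pos: [0.5007, 0.0334, 0.2798]
tool_rot: [0.706, 0.031, -0.032, -0.706]
force: [-0.5, -0.3, 0.2]
grip_width: 0.0911
```

```bash
python3 - <<'E'
from packpos import *
im,P=wsnap("w4");z=P[...,2];hsv=cv2.cvtColor(im,cv2.COLOR_BGR2HSV);H,S=hsv[...,0],hsv[...,1]
box=(P[...,0]>.4)&(P[...,0]<.72)&(P[...,1]>0.04)&(P[...,1]<.42)
rects(P,im,box&(abs(z-.187)<.005),"tower",60); rects(P,im,box&(abs(z-.03)<.005),"base")
rects(P,im,box&(abs(z-.082)<.004)&(S>80),"carriage",60)
rects(P,im,box&(z>.1)&(S>150)&((H<6)|(H>174)),"red",30)
rects(P,im,box&(z>.08)&(z<.12)&(S>120)&(H>=19)&(H<34),"yellow",30)
rects(P,im,(abs(z-.13)<.006)&(abs(P[...,1]+.066)<.08),"pack top")
go([.4968,-.0668,.2],5)
cv2.imwrite("pics/w4v.png",im)
E
```

```text
tower [390, 24, 85, 24, 1148] [568.  199.4] [63.7 12.9] 6.5 z 0.1873 [34. 33. 33.]
tower [388, 155, 83, 29, 1267] [576.   98.3] [63.6 18.8] 4.8 z 0.1872 [43. 43. 44.]
base [336, 0, 112, 189, 7912] [569.9 177.4] [129.3 230.9] 4.4 z 0.0305 [53. 52. 50.]
carriage [383, 81, 44, 59, 2387] [573.6 147.5] [43.7 59.3] 4.9 z 0.0826 [ 78. 121. 209.]
yellow [371, 72, 14, 73, 837] [544.9 146.4] [14.9 72.1] 3.9 z 0.1039 [ 35. 177. 218.]
yellow [427, 78, 18, 61, 1000] [600.8 153.3] [13.5 59.4] 4.6 z 0.1011 [ 19.  93. 114.]
pack top [288, 294, 41, 49, 1940] [496.8 -61.4] [40.1 52.9] 4.9 z 0.1306 [44. 52. 24.]
t 10.65 at [0.5008 0.0332 0.2799] yaw 5.13 tilt [-0.0014 -0.0001] F [-0.4 -0.3 -0.9] w 0.0911 q6 -0.14 -> shift [-0.051  0.32  -0.397] turn [ 0.     0.002 -0.001]
```

View pics/w4v.png

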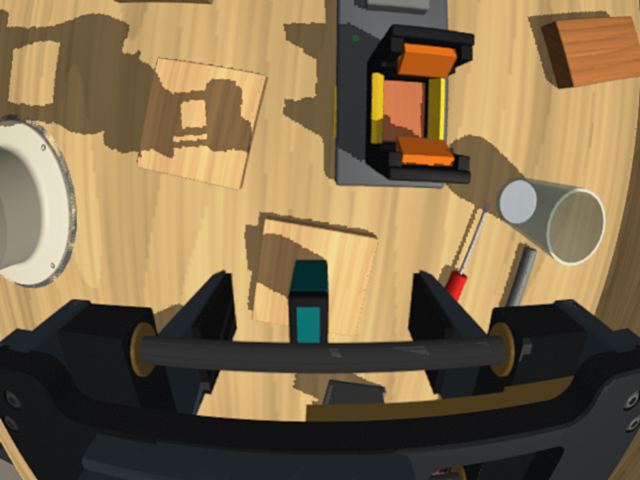

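Wrist view: the well opening is at pixel (405,108) between the orange latches, and the pack stands on the board at (310,310). The well axis is about (0.573, 0.1475) with yaw about 4.7°. Regrasping by the broad faces, high on the pack.

carry_out([
  [[-0.03,0,-0.2],[0,0,0]],
  [[-0.052,0,-0.397],[0,0,0]],
  [[-0.052,0.05,-0.397],[0,0,0]],
  [[-0.052,0.2,-0.397],[0,0,0]],
  [[-0.052,0.4,-0.397],[0,0,0]],
  [[-0.052,0.58,-0.397],[0,0,0]],
  [[-0.052,0.7,-0.397],[0,0,0]],
  [[-0.052,0.724,-0.397],[0,0,0]],
])

```text
time: 11.65
tool_pos: [0.4956, -0.0658, 0.0978]
tool_rot: [-0.706, -0.03, 0.033, 0.707]
force: [0.0, 0.5, 0.3]
grip_width: 0.0912
```

carry_out([
  [[0,0,0],[0,0,0]],
  [[0,0,0],[0,0,0]],
])

```text
time: 11.9
tool_pos: [0.4977, -0.0663, 0.1008]
tool_rot: [0.707, 0.032, -0.031, -0.706]
force: [0.1, -0.2, -0.2]
grip_width: 0.0909
```

```bash
python3 -c "
from h import *
go([.4968,-.0668,.099],5)"
```

```text
t 11.9 at [ 0.4977 -0.0663  0.1008] yaw 5.15 tilt [ 0.0018 -0.0004] F [ 0.1 -0.2 -0.2] w 0.0909 q6 -0.34 -> shift [-0.004  0.007 -0.002] turn [0.    0.002 0.001]
```

carry_out([
  [[-0.002,0.002,-0.002],[0,0,0]],
  [[-0.002,0.002,-0.002],[0,0,0]],
  [[-0.002,0.002,-0.002],[0,0,0]],
  [[-0.002,0.002,-0.002],[0,0,0]],
  [[-0.002,0.002,-0.002],[0,0,0]],
  [[-0.002,0.002,-0.002],[0,0,0]],
  [[-0.002,0.002,-0.002],[0,0,0]],
  [[-0.002,0.002,-0.002],[0,0,0]],
], fingers=0)

```text
time: 12.9
tool_pos: [0.4965, -0.0667, 0.0991]
tool_rot: [-0.706, -0.032, 0.032, 0.706]
force: [-1.2, -0.2, -1.8]
grip_width: 0.0399
```

carry_out([
  [[0,-0.08,0],[0,0,0]],
  [[0,-0.25,0],[0,0,0]],
  [[0,-0.45,0],[0,0,0]],
  [[0,-0.65,0],[0,0,0]],
  [[0,-0.8,0],[0,0,0]],
  [[0,-0.84,0],[0,0,0]],
  [[0,-0.84,0],[0,0,0]],
])

```text
time: 13.78
tool_pos: [0.4963, -0.0667, 0.3084]
tool_rot: [-0.706, -0.032, 0.032, 0.706]
force: [-0.6, 0.3, -5.3]
grip_width: 0.0401
```

```bash
python3 -c "
from h import *
go([.573,.1475,.31],4.7)"
```

```text
t 13.78 at [ 0.4963 -0.0667  0.3084] yaw 5.16 tilt [-0.0006  0.0002] F [-0.6  0.3 -5.3] w 0.0401 q6 -0.34 -> shift [ 0.382 -0.006  0.826] turn [-0.     0.005 -0.   ]
```

carry_out([
  [[0.08,0,0.18],[0,0,0]],
  [[0.18,0,0.4],[0,0.005,0]],
  [[0.28,0,0.6],[0,0.005,0]],
  [[0.35,0,0.75],[0,0.005,0]],
  [[0.382,0,0.826],[0,0.005,0]],
  [[0.382,0,0.826],[0,0.005,0]],
  [[0.382,0,0.826],[0,0.005,0]],
])

```text
time: 14.65
tool_pos: [0.5726, 0.1466, 0.3083]
tool_rot: [0.707, 0.028, -0.03, -0.706]
force: [-0.8, 0.9, -5.0]
grip_width: 0.0399
```

```bash
python3 - <<'E'
from packpos import *
go([.573,.1475,.31],4.7)
im,P=wsnap("w5");z=P[...,2];hsv=cv2.cvtColor(im,cv2.COLOR_BGR2HSV);H,S=hsv[...,0],hsv[...,1]
box=(P[...,0]>.4)&(P[...,0]<.72)&(P[...,1]>0.04)&(P[...,1]<.42)
rects(P,im,box&(abs(z-.187)<.005),"tower",60); rects(P,im,box&(abs(z-.03)<.005),"base")
rects(P,im,box&(z>.1)&(S>150)&((H<6)|(H>174)),"red",30)
out=[]
for n in("scene","side"):
    s,d,c=snap(n);P=cloud(d,c);z=P[...,2]
    box=(d>0)&(P[...,0]>.5)&(P[...,0]<.65)&(P[...,1]>0.04)&(P[...,1]<.25)
    m=box&(abs(z-.186)<.004); q=P[m];print(n,m.sum(),[np.round(np.percentile(q[:,i],[1,50,99]),4).tolist() for i in(0,1)])
    v,u=np.where(box&(z>.15));cv,cu=int(v.mean()),int(u.mean())
    out.append(cv2.resize(s[cv-60:cv+60,cu-50:cu+50],(400,480),interpolation=cv2.INTER_CUBIC))
cv2.imwrite("pics/both5.png",np.hstack(out))
E
```

```text
t 14.65 at [0.5726 0.1466 0.3083] yaw 4.7 tilt [-0.0016 -0.0006] F [-0.8  0.9 -5. ] w 0.0399 q6 0.07 -> shift [ 0.002 -0.007  0.003] turn [ 0.    -0.    -0.001]
tower [281, 163, 80, 24, 1055] [569. 196.] [62.6 18.4] 3.8 z 0.1873 [42. 42. 42.]
base [267, 39, 109, 225, 12721] [568.1 205.2] [131.1 282.3] 4.7 z 0.0305 [115. 114. 111.]
red [289, 56, 26, 25, 522] [543.2 289.8] [23.5 23.6] 4.1 z 0.1296 [ 31.   37.  220.5]
scene 166 [[0.5448, 0.5804, 0.6062], [0.0861, 0.0971, 0.2061]]
side 251 [[0.534, 0.5692, 0.6024], [0.0895, 0.1869, 0.2085]]
```

View pics/both5.png

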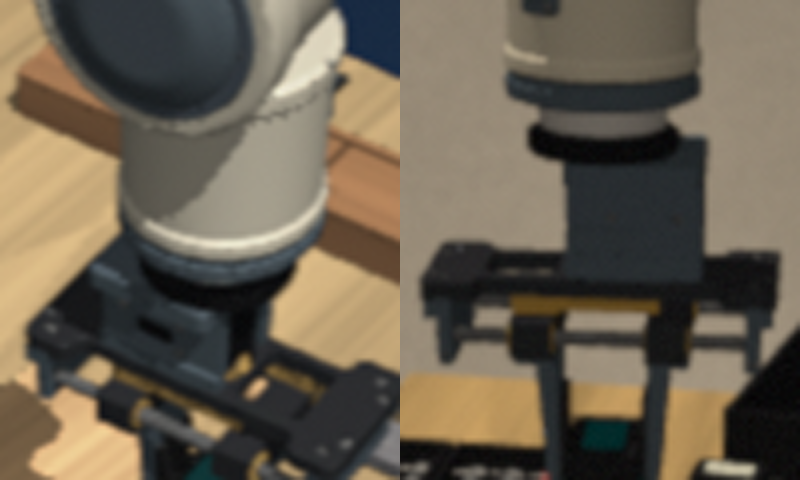

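The crops missed the foot, but the full base now visible gives a well axis of (0.573, 0.1475) with yaw 4.7°. I'll check the pack's offset in the grip from the same wrist cloud.

```bash
python3 - <<'E'
from h import *
go([.573,.1475,.31],4.7)
a=np.load("w5.npz");P=a["P"];t=np.radians(4.7)
D=P-np.array([.5728,.1470,0]);xl=D[...,0]*np.cos(t)+D[...,1]*np.sin(t);yl=-D[...,0]*np.sin(t)+D[...,1]*np.cos(t);z=P[...,2]
m=(abs(xl)<.03)&(abs(yl)<.05)&(z>.225)&(z<.36)
hsv=cv2.cvtColor(a["im"],cv2.COLOR_BGR2HSV)
te=m&(hsv[...,0]>75)&(hsv[...,0]<105)&(hsv[...,1]>80)
print(m.sum(),te.sum())
for k in(te,):
    print("xl",np.round(np.nanpercentile(xl[k],[1,50,99]),4),"yl",np.round(np.nanpercentile(yl[k],[1,25,50,75,99]),4),"z",np.round(np.nanpercentile(z[k],[1,50,99]),4))
v,u=np.where(te); print(u.min(),u.max(),v.min(),v.max())
E
```

```text
t 14.8 at [0.5729 0.1465 0.309 ] yaw 4.66 tilt [-0.0003 -0.0002] F [ 0.1  0.4 -4.5] w 0.0397 q6 0.07 -> shift [ 0.001 -0.004  0.004] turn [ 0. -0. -0.]
14779 5727
xl [-0.0165  0.0015  0.0191] yl [-0.0052  0.0078  0.0288  0.0298  0.0304] z [0.2439 0.3259 0.3413]
243 371 213 378
```

carry_out([
  [[0,0,0.005],[0,0,0]],
  [[0,0.05,0.005],[0,0,0]],
  [[0,0.12,0.005],[0,0,0]],
  [[0,0.17,0.005],[0,0,0]],
  [[0,0.21,0.005],[0,0,0]],
  [[0,0.24,0.005],[0,0,0]],
  [[0,0.24,0.005],[0,0,0]],
])

```text
time: 15.68
tool_pos: [0.5729, 0.1487, 0.2487]
tool_rot: [0.707, 0.029, -0.029, -0.706]
force: [0.2, -0.1, -3.8]
grip_width: 0.0395
```

```bash
python3 - <<'E'
from packpos import *
go([.573,.1478,.2],4.7)
im,P=wsnap("w6");z=P[...,2]
s,d,c=snap("side");sc,_,_=snap("scene")
cv2.imwrite("pics/both6.png",np.hstack([cv2.resize(s[150:310,220:380],(400,400),interpolation=cv2.INTER_CUBIC),cv2.resize(sc[120:260,280:420],(400,400),interpolation=cv2.INTER_CUBIC)]))
E
```

```text
t 15.68 at [0.5729 0.1487 0.2487] yaw 4.72 tilt [-0.0007 -0.0001] F [ 0.2 -0.1 -3.8] w 0.0395 q6 0.07 -> shift [ 0.     0.195 -0.004] turn [ 0.  0. -0.]
```

View pics/both6.png

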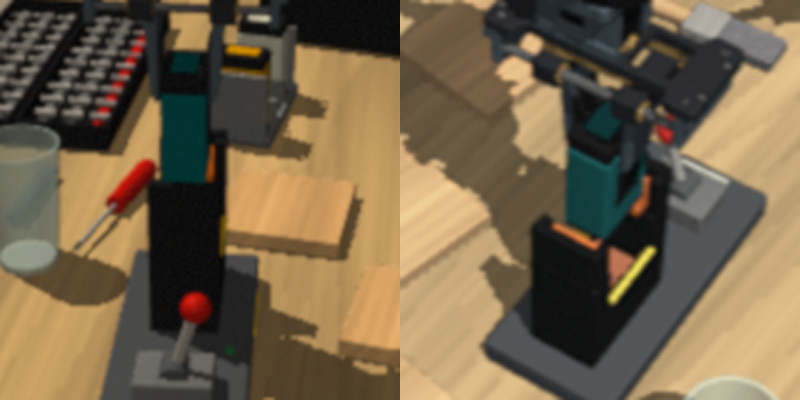

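Side crop: the pack has entered squarely between the towers, with the gap even on both sides. No contact force, so I'll continue down to just above the well walls.

carry_out([
  [[0,0.05,-0.003],[0,0,0]],
  [[0,0.1,-0.003],[0,0,0]],
  [[0,0.15,-0.003],[0,0,0]],
  [[0,0.2,-0.003],[0,0,0]],
  [[0,0.25,-0.003],[0,0,0]],
  [[0,0.28,-0.003],[0,0,0]],
  [[0,0.3,-0.003],[0,0,0]],
  [[0,0.3,-0.003],[0,0,0]],
])

```text
time: 16.82
tool_pos: [0.5729, 0.148, 0.1737]
tool_rot: [0.707, 0.029, -0.029, -0.706]
force: [0.3, -0.3, -5.9]
grip_width: 0.0401
```

carry_out([
  [[0,0.02,0],[0,0,0]],
  [[0,0.04,0],[0,0,0]],
  [[0,0.06,0],[0,0,0]],
  [[0,0.08,0],[0,0,0]],
  [[0,0.1,0],[0,0,0]],
  [[0,0.1,0],[0,0,0]],
])

```text
time: 17.58
tool_pos: [0.573, 0.148, 0.1487]
tool_rot: [0.707, 0.029, -0.029, -0.706]
force: [-1.0, -0.7, -3.1]
grip_width: 0.0402
```

carry_out([
  [[0,0.02,0],[0,0,0]],
  [[0,0.04,0],[0,0,0]],
  [[0,0.06,0],[0,0,0]],
  [[0,0.08,0],[0,0,0]],
  [[0,0.1,0],[0,0,0]],
  [[0,0.1,0],[0,0,0]],
])

```text
time: 18.32
tool_pos: [0.573, 0.148, 0.1243]
tool_rot: [0.707, 0.029, -0.029, -0.706]
force: [-3.6, -1.9, 5.8]
grip_width: 0.0398
```

```bash
cat > chk.py <<'E'
from h import *
import sys
go([.573,.1478,.113],4.7)
t=np.radians(4.7)
s,d,c=snap("side");P=cloud(d,c);sc,d2,c2=snap("scene");P2=cloud(d2,c2)
for n,P,im,d in(("side",P,s,d),("scene",P2,sc,d2)):
    D=P-np.array([.573,.1475,0]);xl=D[...,0]*np.cos(t)+D[...,1]*np.sin(t);yl=-D[...,0]*np.sin(t)+D[...,1]*np.cos(t);z=P[...,2]
    h=cv2.cvtColor(im,cv2.COLOR_BGR2HSV)
    m=(abs(xl)<.03)&(abs(yl)<.04)&(z>.08)&(z<.26)&(d>0)&(h[...,0]>75)&(h[...,0]<105)&(h[...,1]>70)
    print(n,m.sum(),"teal z",np.round(np.percentile(z[m],[1,50,90,99]),4) if m.sum() else "")
cv2.imwrite(f"pics/{sys.argv[1]}.png",np.hstack([cv2.resize(s[150:310,220:380],(400,400),interpolation=cv2.INTER_CUBIC),cv2.resize(sc[120:260,280:420],(400,400),interpolation=cv2.INTER_CUBIC)]))
E
python3 chk.py both7
```

```text
t 18.32 at [0.573  0.148  0.1243] yaw 4.72 tilt [-0. -0.] F [-3.6 -1.9  5.8] w 0.0398 q6 0.07 -> shift [ 0.     0.045 -0.001] turn [ 0.  0. -0.]
side 28 teal z [0.1553 0.1577 0.159  0.1594]
scene 113 teal z [0.0984 0.1538 0.1582 0.169 ]
```

carry_out([
  [[0,0.015,0],[0,0,0]],
  [[0,0.03,0],[0,0,0]],
  [[0,0.042,0],[0,0,0]],
  [[0,0.047,0],[0,0,0]],
  [[0,0.047,0],[0,0,0]],
  [[0,0.047,0],[0,0,0]],
])

```text
time: 19.18
tool_pos: [0.573, 0.148, 0.1131]
tool_rot: [-0.707, -0.029, 0.029, 0.707]
force: [-8.2, -2.0, 14.7]
grip_width: 0.04
```

```bash
python3 chk.py both8
```

```text
t 19.18 at [0.573  0.148  0.1131] yaw 4.72 tilt [0.0002 0.    ] F [-8.2 -2.  14.7] w 0.04 q6 0.07 -> shift [ 0.     0.001 -0.001] turn [0. 0. 0.]
side 0 teal z 
scene 62 teal z [0.1215 0.1439 0.1471 0.1962]
```

View pics/both8.png

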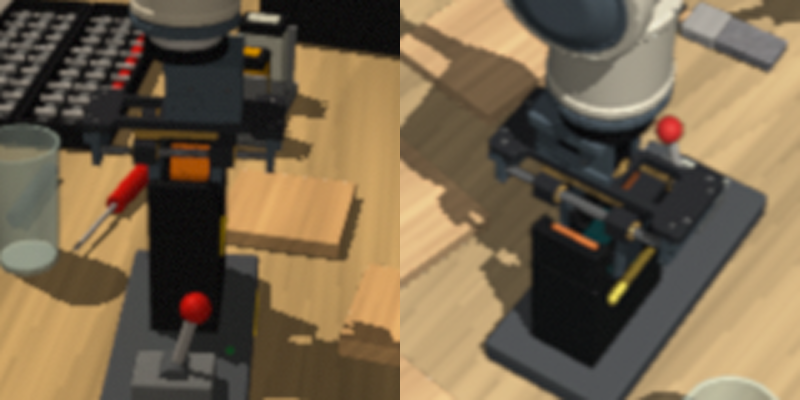

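The pack is about 3 mm below the seat and the force matches the spring. I'll press slightly more, then let go gently.

carry_out([
  [[0,0.003,0],[0,0,0]],
  [[0,0.003,0],[0,0,0]],
  [[0,0,0],[0,0,0]],
  [[0,-0.008,0],[0,0,0]],
  [[0,-0.012,0],[0,0,0]],
  [[0,-0.012,0],[0,0,0]],
])

```text
time: 20.02
tool_pos: [0.573, 0.1479, 0.1157]
tool_rot: [0.707, 0.029, -0.029, -0.706]
force: [-5.7, -2.0, 8.3]
grip_width: 0.0401
```

carry_out([
  [[0,-0.004,0],[0,0,0]],
  [[0,-0.006,0],[0,0,0]],
  [[0,-0.006,0],[0,0,0]],
])

```text
time: 20.4
tool_pos: [0.5729, 0.1477, 0.1161]
tool_rot: [0.707, 0.029, -0.029, -0.706]
force: [2.7, -5.0, -20.7]
grip_width: 0.0396
```

The pull against the latches climbs sharply (-21 N over 0.4 mm), so the pack is latched. Relax, release, rise.

carry_out([
  [[0,0.005,0],[0,0,0]],
  [[0,0.005,0],[0,0,0]],
])

```text
time: 20.65
tool_pos: [0.5729, 0.1479, 0.1159]
tool_rot: [0.707, 0.029, -0.029, -0.706]
force: [-1.8, -4.6, -3.3]
grip_width: 0.0399
```

carry_out([
  [[0,0,0],[0,0,0]],
  [[0,0,0],[0,0,0]],
  [[0,0,0],[0,0,0]],
  [[0,0,0],[0,0,0]],
], fingers=1)

```text
time: 21.15
tool_pos: [0.5732, 0.1481, 0.1158]
tool_rot: [-0.706, -0.029, 0.029, 0.707]
force: [0.6, 0.5, 0.4]
grip_width: 0.0771
```

carry_out([
  [[0,-0.1,0],[0,0,0]],
  [[0,-0.3,0],[0,0,0]],
  [[0,-0.5,0],[0,0,0]],
  [[0,-0.68,0],[0,0,0]],
  [[0,-0.68,-0.15],[0,0,0]],
  [[0,-0.68,-0.25],[0,0,0]],
  [[0,-0.68,-0.25],[0,0,0]],
  [[0,-0.68,-0.25],[0,0,0]],
])

```text
time: 22.15
tool_pos: [0.5782, 0.0861, 0.2856]
tool_rot: [-0.706, -0.029, 0.029, 0.707]
force: [-0.6, 0.3, 0.4]
grip_width: 0.091
```

```bash
python3 - <<'E'
from packpos import *
im,P=wsnap("w9");z=P[...,2];hsv=cv2.cvtColor(im,cv2.COLOR_BGR2HSV);H,S=hsv[...,0],hsv[...,1]
box=(P[...,0]>.5)&(P[...,0]<.65)&(P[...,1]>0.05)&(P[...,1]<.25)
rects(P,im,box&(abs(z-.147)<.007),"packtop",60)
rects(P,im,box&(z>.12)&(S>150)&(H>=5)&(H<18),"latch",60)
box=(P[...,0]>.4)&(P[...,0]<.72)&(P[...,1]>0.24)&(P[...,1]<.42)
rects(P,im,box&(z>.09)&(S>150)&((H<6)|(H>174)),"red",30)
go([.52,.29,.25],4.7)
v,u=np.where((abs(P[...,0]-.573)<.1)&(abs(P[...,1]-.2)<.18))
a=im[max(v.min(),0):v.max(),u.min():u.max()];cv2.imwrite("pics/w9c.png",cv2.resize(a,None,fx=min(800/a.shape[1],600/a.shape[0]),fy=min(800/a.shape[1],600/a.shape[0])))
E
```

```text
packtop [346, 115, 12, 6, 64] [596.7 184. ] [9.5 4.1] 5.0 z 0.1428 [38. 38. 38.]
packtop [298, 127, 49, 66, 3067] [574.9 147. ] [40.1 53.9] 3.8 z 0.1477 [42. 53. 31.]
packtop [282, 197, 13, 7, 91] [548.8 109.5] [10.5  5.1] 3.9 z 0.1428 [17. 17. 17.]
packtop [345, 197, 12, 7, 84] [602.4 113.8] [9.7 5.4] 5.9 z 0.1431 [19.5 20.5 21. ]
latch [291, 99, 57, 30, 1599] [569.5 183.8] [45.1 22.6] 4.3 z 0.1704 [ 23.  92. 189.]
latch [292, 190, 55, 33, 1713] [575.8 110. ] [46. 22.] 4.4 z 0.1709 [ 17.  71. 145.]
red [286, 0, 28, 16, 362] [543.9 284.1] [24.  14.1] 6.8 z 0.1281 [ 24.  29. 181.]
t 22.2 at [0.5781 0.0864 0.2856] yaw 4.75 tilt [-0.0002  0.0003] F [0.3 0.2 0.3] w 0.0913 q6 -0.04 -> shift [-0.164  0.143  0.831] turn [-0.     0.001 -0.   ]
```

View pics/w9c.png

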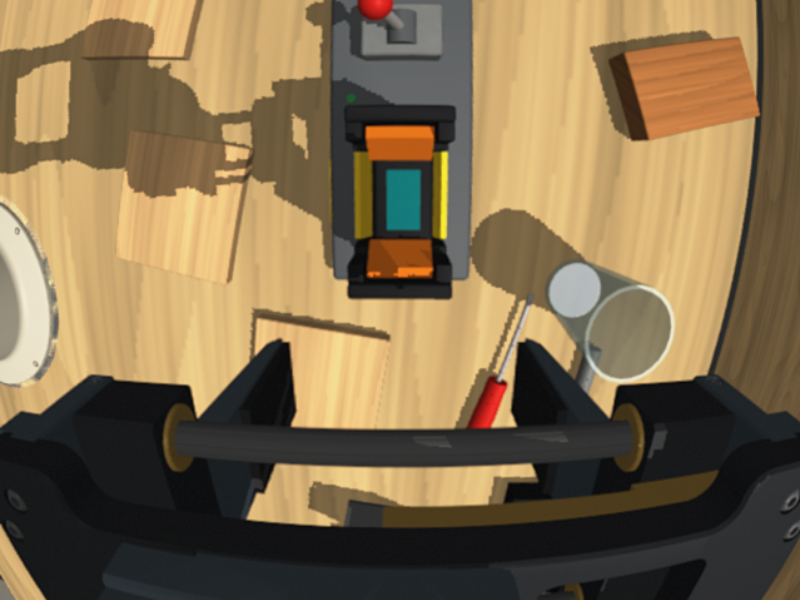

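Latched: the pack top is at z = 0.148, with both orange latches over its ends (crop pixels (400,142) and (400,258)). Next the lever, with its ball at about (0.5435, 0.289, 0.12). I'll check for obstacles around the push path.

```bash
python3 - <<'E'
from h import *
for n in("scene1","side1","w5"):
    P=np.load(n+".npz")["P"];p=P.reshape(-1,3);p=p[np.isfinite(p).all(1)]
    m=(p[:,0]>.38)&(p[:,0]<.7)&(p[:,1]>.235)&(p[:,1]<.37)&(p[:,2]>.06)&(p[:,2]<.32)
    q=p[m];print(n,m.sum(),np.round(np.percentile(q,[0,2,50,98,100],axis=0),3).tolist())
go([.485,.286,.2],4.7)
E
```

```text
scene1 187 [[0.529, 0.273, 0.06], [0.533, 0.277, 0.061], [0.551, 0.288, 0.097], [0.57, 0.306, 0.132], [0.579, 0.31, 0.137]]
side1 278 [[0.526, 0.276, 0.06], [0.528, 0.282, 0.06], [0.547, 0.296, 0.098], [0.567, 0.307, 0.133], [0.568, 0.309, 0.135]]
w5 1049 [[0.53, 0.276, 0.06], [0.532, 0.278, 0.061], [0.552, 0.289, 0.123], [0.571, 0.305, 0.133], [0.574, 0.307, 0.135]]
t 22.2 at [0.5781 0.0864 0.2856] yaw 4.75 tilt [-0.0002  0.0003] F [0.3 0.2 0.3] w 0.0913 q6 -0.04 -> shift [-0.305  0.343  0.826] turn [-0.     0.001 -0.   ]
```

carry_out([
  [[-0.15,-0.1,0.1],[0,0,0]],
  [[-0.3,-0.1,0.3],[0,0,0]],
  [[-0.3,-0.1,0.5],[0,0,0]],
  [[-0.3,-0.1,0.7],[0,0,0]],
  [[-0.3,0.1,0.83],[0,0,0]],
  [[-0.3,0.3,0.83],[0,0,0]],
  [[-0.3,0.34,0.83],[0,0,0]],
  [[-0.3,0.34,0.83],[0,0,0]],
], fingers=0)

```text
time: 23.2
tool_pos: [0.4866, 0.2865, 0.2014]
tool_rot: [-0.706, -0.029, 0.029, 0.707]
force: [-0.6, 0.0, 0.1]
grip_width: 0.0145
```

```bash
python3 - <<'E'
from packpos import *
go([.485,.287,.098],4.7)
im,P=wsnap("w10");z=P[...,2];hsv=cv2.cvtColor(im,cv2.COLOR_BGR2HSV);H,S=hsv[...,0],hsv[...,1]
box=(P[...,0]>.4)&(P[...,0]<.72)&(P[...,1]>0.24)&(P[...,1]<.42)
rects(P,im,box&(z>.09)&(S>150)&((H<6)|(H>174)),"red",30)
s,d,c=snap("side");P=cloud(d,c);z=P[...,2];hsv=cv2.cvtColor(s,cv2.COLOR_BGR2HSV);H,S=hsv[...,0],hsv[...,1]
box=(P[...,0]>.4)&(P[...,0]<.72)&(P[...,1]>0.24)&(P[...,1]<.42)
rects(P,s,box&(z>.09)&(S>150)&((H<6)|(H>174)),"red side",20)
E
```

```text
t 23.2 at [0.4866 0.2865 0.2014] yaw 4.73 tilt [0. 0.] F [-0.6  0.   0.1] w 0.0145 q6 0.34 -> shift [-0.006  0.414  0.002] turn [-0.  0.  0.]
red [381, 235, 33, 35, 910] [541.7 291.1] [23.5 23.7] 9.0 z 0.1294 [ 24.  29. 176.]
red side [293, 267, 11, 12, 105] [537.9 295.4] [21.  20.3] 27.1 z 0.1279 [ 10.  16. 125.]
```

carry_out([
  [[-0.01,0.1,0.01],[0,0,0]],
  [[-0.01,0.25,0.01],[0,0,0]],
  [[-0.01,0.38,0.01],[0,0,0]],
  [[-0.01,0.41,0.01],[0,0,0]],
  [[-0.01,0.41,0.01],[0,0,0]],
  [[0.04,0.41,0.01],[0,0,0]],
  [[0.09,0.41,0.01],[0,0,0]],
  [[0.12,0.41,0.01],[0,0,0]],
])

```text
time: 24.3
tool_pos: [0.5177, 0.2915, 0.0987]
tool_rot: [-0.706, -0.029, 0.029, 0.707]
force: [-2.7, 0.3, 2.0]
grip_width: 0.0006
```

carry_out([
  [[0.03,0,0],[0,0,0]],
  [[0.07,0,0],[0,0,0]],
  [[0.11,0,0],[0,0,0]],
  [[0.15,0,0],[0,0,0]],
  [[0.18,0,0],[0,0,0]],
  [[0.18,0,0],[0,0,0]],
])

```text
time: 25.05
tool_pos: [0.5615, 0.295, 0.098]
tool_rot: [-0.706, -0.029, 0.029, 0.707]
force: [0.3, -0.3, 0.1]
grip_width: 0.0001
```

```bash
cat > red.py <<'E'
from packpos import *
go([.573,.29,.098],4.7)
for n in ("wrist","side","scene"):
    if n=="wrist": im,P=wsnap("wx");d=np.load("wx.npz")["d"]
    else: im,d,c=snap(n);P=cloud(d,c)
    z=P[...,2];hsv=cv2.cvtColor(im,cv2.COLOR_BGR2HSV);H,S=hsv[...,0],hsv[...,1]
    box=(P[...,0]>.4)&(P[...,0]<.72)&(P[...,1]>0.24)&(P[...,1]<.42)&(d>0)
    rects(P,im,box&(z>.08)&(S>150)&((H<6)|(H>174)),"red "+n,15)
    if n=="side": cv2.imwrite("pics/sidex.png",im)
E
python3 red.py
```

```text
t 25.05 at [0.5615 0.295  0.098 ] yaw 4.71 tilt [0.0003 0.0001] F [ 0.3 -0.3  0.1] w 0.0001 q6 0.31 -> shift [ 0.044  0.    -0.024] turn [-0.  0.  0.]
red wrist [353, 298, 43, 14, 467] [584.7 318.5] [19.5 33.3] 6.7 z 0.1205 [14. 17. 96.]
red side [271, 268, 11, 11, 100] [583.6 299.8] [19.8 18. ] 38.4 z 0.1242 [ 10.  14. 104.]
red scene [385, 170, 8, 8, 56] [586.9 288.2] [17.5 17.7] 36.7 z 0.1231 [ 25.  27. 109.]
```

The ball is following and is now at x ≈ 0.587. I'll keep going until it stops.

carry_out([
  [[0.02,0,0],[0,0,0]],
  [[0.04,0,0],[0,0,0]],
  [[0.05,0,0],[0,0,0]],
  [[0.05,0,0],[0,0,0]],
])

```text
time: 25.7
tool_pos: [0.5703, 0.2958, 0.0978]
tool_rot: [0.707, 0.027, -0.031, -0.706]
force: [-20.1, -0.8, 12.5]
grip_width: 0.0009
```

```bash
python3 red.py
```

```text
t 25.7 at [0.5703 0.2958 0.0978] yaw 4.74 tilt [-0.0063 -0.0012] F [-20.1  -0.8  12.5] w 0.0009 q6 0.3 -> shift [ 0.009 -0.001 -0.024] turn [ 0.     0.    -0.004]
red wrist [352, 295, 41, 17, 551] [593.9 318.8] [18.9 33. ] 3.3 z 0.1183 [ 15.  17. 100.]
red side [269, 269, 9, 11, 84] [590.7 301.4] [16.3 17. ] 23.6 z 0.1203 [ 11.  15. 107.]
red scene [387, 171, 9, 9, 62] [594.  288.3] [21.2 17.1] 4.1 z 0.1199 [ 25.5  28.  108. ]
```

Force rose to 20 N, which may be the end stop or the fingertip on the stem. I'll back off and measure the lever by a sphere fit to the ball.

carry_out([
  [[-0.06,0,0],[0,0,0]],
  [[-0.15,0,0],[0,0,0]],
  [[-0.25,0,0],[0,0,0]],
  [[-0.25,-0.3,0],[0,0,0]],
  [[-0.25,-0.4,-0.0],[0,0,0]],
  [[-0.25,-0.4,-0.0],[0,0,0]],
])

```text
time: 26.6
tool_pos: [0.5127, 0.2916, 0.2013]
tool_rot: [-0.706, -0.031, 0.027, 0.707]
force: [-0.2, 0.8, -1.0]
grip_width: 0.0008
```

```bash
cat > ball.py <<'E'
from h import *
from scipy.optimize import least_squares
import sys
def fit(P,im,d,t):
    z=P[...,2];h=cv2.cvtColor(im,cv2.COLOR_BGR2HSV)
    m=(P[...,0]>.45)&(P[...,0]<.7)&(P[...,1]>.25)&(P[...,1]<.34)&(z>.07)&(z<.16)&(d>0)&(h[...,1]>150)&((h[...,0]<6)|(h[...,0]>174))
    q=P[m]
    if len(q)<15: print(t,len(q));return
    r=least_squares(lambda c:np.linalg.norm(q-c,axis=1)-.013,np.median(q,0)-[0,0,.01],loss="soft_l1",f_scale=.001)
    c=r.x; loc=c-np.array([.561,.292,.052]); print(t,len(q),np.round(c,4),"angle",round(np.arctan2(loc[0],loc[2]),2),"len",round(np.linalg.norm(loc),4))
if __name__=="__main__":
    for n in("scene0","side0","side1","scene1","w5","w10"):
        if n!="w10" or 1:
            a=np.load(n+".npz");fit(a["P"],a["im"],a["d"],n)
    im,P=wsnap("w11");fit(P,im,np.load("w11.npz")["d"],"now w")
    for n in("scene","side"):
        s,d,c=snap(n);fit(cloud(d,c),s,d,"now "+n); cv2.imwrite(f"pics/{n}11.png",s)
    s1=cv2.imread("pics/side11.png");s2=cv2.imread("pics/scene11.png")
    cv2.imwrite("pics/b11.png",np.hstack([cv2.resize(s1[230:350,230:350],(400,400),interpolation=cv2.INTER_CUBIC),cv2.resize(s2[130:250,310:430],(400,400),interpolation=cv2.INTER_CUBIC)]))
    go([.57,.29,.098],4.7)
E
python3 ball.py
```

```text
scene0 64 [0.5406 0.2906 0.118 ] angle -0.3 len 0.0691
side0 117 [0.539  0.2898 0.1209] angle -0.31 len 0.0723
side1 117 [0.5385 0.2899 0.1208] angle -0.32 len 0.0724
scene1 64 [0.5415 0.2908 0.1191] angle -0.28 len 0.0699
w5 524 [0.5425 0.2902 0.1199] angle -0.27 len 0.0704
w10 913 [0.5425 0.2902 0.1199] angle -0.27 len 0.0704
now w 826 [0.5947 0.2944 0.1139] angle 0.5 len 0.0705
now scene 61 [0.5926 0.2935 0.1117] angle 0.49 len 0.0676
now side 109 [0.5913 0.2938 0.1153] angle 0.45 len 0.0703
t 26.75 at [0.5106 0.2907 0.1973] yaw 4.73 tilt [-0.0009 -0.0004] F [0.  0.2 0.2] w 0.0002 q6 0.33 -> shift [ 0.237  0.397 -0.022] turn [ 0.     0.    -0.001]
```

View pics/b11.png

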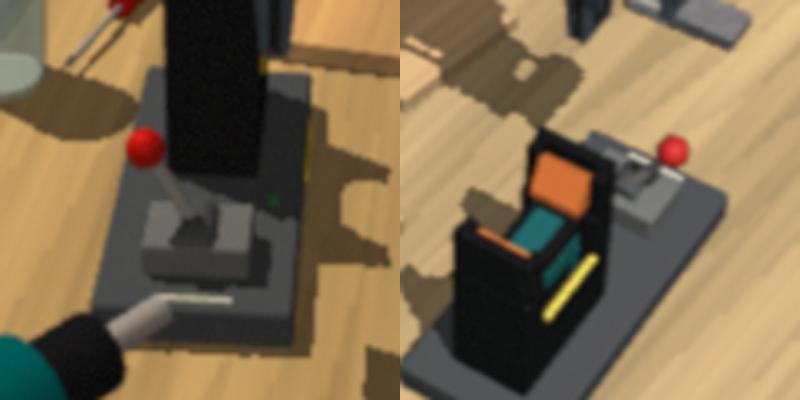

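After the push the ball sits at about +0.49 rad from vertical, up from about -0.27. That's 0.77 rad of travel, against the 1.0 rad stated. I'll push again, squarely on the ball, to test whether this is the stop.

carry_out([
  [[0,0.15,0],[0,0,0]],
  [[0,0.3,0],[0,0,0]],
  [[0.05,0.345,0],[0,0,0]],
  [[0.15,0.345,0],[0,0,0]],
  [[0.21,0.345,0],[0,0,0]],
  [[0.235,0.345,0],[0,0,0]],
  [[0.25,0.345,0],[0,0,0]],
  [[0.25,0.345,0],[0,0,0]],
])

```text
time: 27.75
tool_pos: [0.5718, 0.2958, 0.1119]
tool_rot: [0.707, 0.028, -0.03, -0.706]
force: [-6.5, -0.9, 2.2]
grip_width: 0.0006
```

carry_out([
  [[0.01,0,0],[0,0,0]],
  [[0.02,0,0],[0,0,0]],
  [[0.02,0,0],[0,0,0]],
])

```text
time: 28.12
tool_pos: [0.5729, 0.2959, 0.1115]
tool_rot: [0.707, 0.026, -0.033, -0.706]
force: [-27.8, -1.5, 16.6]
grip_width: 0.0005
```

A further 5 mm commanded moved it only 1 mm with 21 N more force, so it's a hard stop. Retract and verify everything.

carry_out([
  [[-0.05,0,0],[0,0,0]],
  [[-0.15,0,0],[0,0,0]],
  [[-0.25,-0.05,0],[0,0,0]],
  [[-0.25,-0.25,0],[0,0,0]],
  [[-0.25,-0.45,0],[0,0,0]],
  [[-0.25,-0.6,0],[0,0,0]],
  [[-0.25,-0.6,0],[0,0,0]],
  [[-0.25,-0.6,0],[0,0,0]],
])

```text
time: 29.12
tool_pos: [0.5155, 0.2912, 0.2614]
tool_rot: [0.707, 0.029, -0.029, -0.706]
force: [0.1, -0.2, -0.5]
grip_width: 0.0007
```

```bash
python3 ball.py | tail -4; python3 - <<'E'
from packpos import *
s,d,c=snap("scene");P=cloud(d,c);z=P[...,2]; cv2.imwrite("pics/final.png",s)
rects(P,s,(abs(z-.147)<.006)&(abs(P[...,0]-.573)<.04)&(abs(P[...,1]-.1475)<.05)&(d>0),"teal top",40)
rects(P,s,(abs(z-.116)<.006)&(P[...,1]<-.2)&(P[...,1]>-.45)&(d>0),"rack tops",60)
E
```

```text
now w 575 [0.5949 0.2945 0.1139] angle 0.5 len 0.0707
now scene 61 [0.5915 0.2961 0.1126] angle 0.47 len 0.0679
now side 109 [0.5909 0.294  0.1149] angle 0.44 len 0.0697
t 29.27 at [0.5155 0.2911 0.2607] yaw 4.73 tilt [-0.0019 -0.0008] F [-0.1 -0.1  0.5] w 0.0006 q6 0.33 -> shift [ 0.218  0.651 -0.022] turn [ 0.     0.    -0.001]
teal top [342, 187, 22, 20, 262] [573.2 153.8] [40.6 48.9] 7.2 z 0.1461 [54.5 72.  34. ]
rack tops [217, 319, 30, 30, 501] [ 576.  -268.8] [39.5 62.4] 84.0 z 0.115 [46. 64. 77.]
rack tops [173, 355, 32, 33, 583] [ 564.9 -380.3] [39.8 63.2] 83.5 z 0.115 [66. 82. 93.]
```

View pics/final.png

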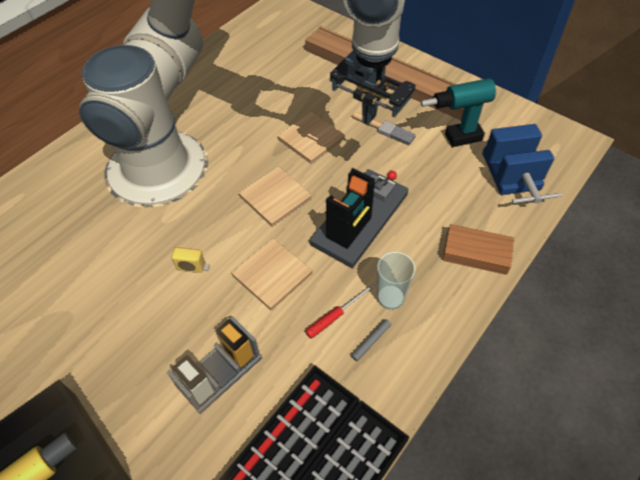

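The teal pack is in the dock at (350,200), the ball is thrown over at (391,176), and everything else is where it was. Handing in.

```bash
python3 -c "
from rig import ctrl
print(ctrl.finish_job())"
```

```text
the job is handed in; nothing more can be done
None
```

I moved the teal pack from the rack to the right-hand pine board, let go, and retook it by its broad faces. I then pressed it into the dock until it latched and threw the red lever over, away from the robot. The job was handed in at about 29 s.

- **Pack:** its top measured 146–148 mm above the bench (147 expected). Both orange latches were over its ends, and before I let go it held against an upward pull of about 21 N.
- **Lever:** it ended about 0.5 rad past vertical, firmly against its stop. A second push of about 28 N moved it no further, and it stayed there after I backed off.
- **Other things:** the yellow and white packs did not move by measurement, the loose items look untouched in the last picture, and the arm was clear of everything.

**One disagreement:** the cameras showed about 0.77 rad of lever travel, not the stated 1.0. It started about 0.27 rad before vertical, where a symmetric throw would start at 0.5. I accepted the end position because the lever hit a hard stop.

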